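# Show the tumbler's foot to the inspection camera before firing

### The arm

A 6-joint arm with a two-finger parallel gripper is mounted at the origin on the work surface. World frame = base frame: x ahead of the robot, y to its left, z up, the work surface at z = 0. Lengths are in mm, angles in rad, forces in N, time in s.
With the tool pointing down it reaches from about 225 to 875 mm from the base axis. Payload 3.4 kg.
Tool frame: the origin (TCP) lies on the centre line of the jaws, within the pads' length; the fingertips stand 8 mm ahead of it and the grasp point (between the pads) lies 11 mm behind it; z points along the fingers, y is the line along which they close (so a half turn about z gives the same grasp; the last joint's range is limited). The gripper opens to 85 mm and grips with 20 to 120 N. Pads are 22 mm wide; open, the fingers measure 114 mm over their backs; the gripper's body (76 mm by 85 mm) begins 54 mm behind the grasp point. The pads swing forward as they close: fully open they stand 13 mm farther back than shut.
Start: joints at [-1.291, 0.276, 1.505, -0, 1.361, -0.121], TCP at [224.341, -529.465, 239.328] pointing down, gripper open.
Joint ranges: [-2.89, 2.89], [-0.75, 2.08], [0.22, 2.7], [-1.18, 4.32], [0.11, 2.71], [-2.7, 2.7]. Speed limits (rad/s): [2.57, 2.57, 3.14, 3.14, 3.14, 3.14].

### API

Orientations are given as [roll, pitch, yaw] about the fixed x, y, z axes, in that order (R = Rz(yaw) Ry(pitch) Rx(roll)).
In Python, from rig import read_state, camera, camera_info, sign_off, masks_of gives the robot as it stands.
- The arm moves only by the tool step_arm, never from a script. Its argument "targets" is text: rows parted by semicolons, each of 7 numbers parted by spaces: the shift along the tool's x, y, z in cm, then the turn, a rotation vector about the tool's x, y, z in degrees, then the finger opening in cm, from 0 to 8.54. In form: tx ty tz wx wy wz fingers; .... A call has exactly 10 rows; each row is the pose to reach, as a shift and turn from the pose commanded when the call began, along the tool's axes at that moment; what a row does not reach only later rows make up. A row lasts 1/8 s, in which the tool goes at most 62.5 mm and 10.7 degrees, less where a joint would pass 70% of its speed; a pose out of reach is approached as far as the arm can. A call with a gripper value outside its range is refused whole. The fingers move at their own pace and stop on an object; "force" is the grip in N (left out, the last holds). Time passes only in rows, so rows that repeat a pose let the fingers close, or fill a call up. It gives the time, the measured TCP pose, the force, the opening and the grip force at its end, in the units of the state.
- read_state(): the state, without advancing time (a new reading comes with each control period).
- camera(name): name is "side" or "top"; returns the picture (480x640x3 uint8, red, green, blue); there is no depth.
- camera_info(name): a dict with "fx", "fy", "cx", "cy" (pixels), "dist_coeffs" ([k1, k2, p1, p2, k3] as OpenCV has them; the pictures are not rectified), "rvec" (rotation vector, rad) and "tvec" (3), from world to camera coordinates, as OpenCV has them. Camera axes: x right, y down, z forward; pixel columns grow to the right and rows downward; lengths in mm; the calibration is good to about 2 mm. A picture is of the moment at which its call begins. camera_info takes no time and is no camera call.
- sign_off(): hands the job in; it is judged then, once.
Trained networks look in the newest picture that a camera, given by its name, has taken for a name from the list of things; names that differ only in an ending like _2 or _b are one class to them, and where a whole thing is asked for, a point or a joint stands for the part that bears it (a point fixed in the world has none). Each returns a list of dicts, best first, with "conf" (0 to 1); they miss things now and then, are a little off and sometimes report something else, mostly with a low value. They report only what shows in the picture. A call takes as long as a camera call. They do not tell look-alikes from the thing itself.
- masks_of(camera, label): "pixels" (480x640 bool, what is visible of it) and "centre" ([row, column] in pixels, amid what is visible of it).
The state is a dict: "time": time; "qpos": joint angles; "qd": joint speeds; "tau": joint torques, N m; "ee_pos": TCP position; "ee_rot": TCP orientation; "contact_force": force on the tool from outside, world axes, zero at the start; "moment": the same for the moment, N m; "finger_gap": finger opening in mm; "grip_force": force on a finger pad.
Only numpy, scipy, OpenCV 4.12 (cv2) and the standard library are available. Lean on these libraries where they do the work, as an engineer would, in place of code of your own. Each camera call takes 0.05 s, during which the arm holds its last target. There are 200 camera calls.

### The job

Before firing, check that the foot of the tall clay tumbler is clean: lift it off the plywood ware board and tilt it 45 degrees so that its underside squarely faces the lens of the inspection camera, centred about 120 mm in front of it, and hold it still there for two seconds without touching the camera. Bring it level again in the air, then set it gently down, upright, on the free half of the pale kiln shelf beside the bowl (not touching it) and let go. Leave the low cup, the bowl, the bottle and the batten as they are.

Things in the scene. Friction and masses are not known exactly. Their poses are not given: they have to be found in the camera images.
- tumbler: tall straight-sided open tumbler of unfired grey clay, outside diameter 60 mm, height 120 mm, wall 4 mm, about 0.26 kg, loose, standing upright on the ware board. Origin: centre of its underside (the foot); z points from the foot to the mouth. It is round: its yaw means nothing.
- low_cup: low grey clay cup, 74 mm across the rim, 68 mm high, loose, standing upright on the same ware board about 130 mm from the tumbler (either end); origin: centre of its underside. To be left alone.
- ware_board: fixed plywood board 160 x 260 x 12 mm (its own x, y, z) lying on the table; origin: centre of its underside; its top is 12 mm above the table. The tumbler and the low cup stand towards its two y ends. Board and kiln shelf lie left and right of the robot's middle, either way round.
- kiln_shelf: fixed pale kiln shelf, a flat refractory slab 160 x 260 x 20 mm (its own x, y, z) lying on the table; origin: centre of its underside, z up; its top is 20 mm above the table. The bowl stands on the half with negative own y (about y = -65 mm); the other half (centre at own y = +65 mm) is free.
- bowl: low buff bowl, 96 mm across the rim, 50 mm high, loose, standing on one half of the kiln shelf; origin: centre of its underside. To be left alone.
- lens: inspection camera head, fixed on a short stand: round black head 84 mm across, white ring light around the dark lens, facing the robot's side and 45 degrees upward. Origin: centre of the lens's front, 100 mm above the table; z points out of the lens along its line of sight; y is level. The foot belongs 120 mm out along z, the tumbler's z pointing the same way as the lens's z.
- camera_stand: fixed stand of that camera: steel foot plate 100 x 130 x 12 mm reaching from the point below the lens away from the robot's side, with a post; origin: on the table straight below the lens; its -x is the level direction in which the camera faces.
- bottle: white plastic bottle with cap, 58 mm across, 165 mm high, standing on the table beyond the left slab; origin: centre of its underside. To be left alone.
- batten: flat wooden batten 200 x 35 x 10 mm (its own x, y, z), lying flat on the table between the ware board and the kiln shelf; origin: centre of its underside. To be left alone.
Mind the look-alikes: they are no part of the job. Of the things that look like the camera_stand, take the one that is farthest from the robot's base at the start.

How it is judged (in metres and radians):
On the way, in this order (a step that is already met when the one before it is completed fails the run):
1. tumbler held tilted, foot facing the lens: axes within 0.17 rad, foot within 25 mm of the line of sight and 90 to 150 mm out, still (under 30 mm/s, 0.2 rad/s) for 1.5 s (angle between the z axis of tumbler and the z axis of lens, either way round below 0.17 rad and angle between tumbler's own z axis and vertical below 1.1 rad and x of tumbler in the frame of lens between -0.025 and 0.025 m and y of tumbler in the frame of lens between -0.025 and 0.025 m and z of tumbler in the frame of lens between 0.09 and 0.15 m and linear speed of tumbler below 0.03 m/s and angular speed of tumbler below 0.2 rad/s and contact force between the fingers and tumbler above 0.5 N), for 1.5 s.
2. the tumbler is level again (within 0.15 rad) in the air, its foot more than 45 mm above the table, still held (angle between tumbler's own z axis and vertical below 0.15 rad and height (world z) of tumbler above 0.045 m and contact force between the fingers and tumbler above 0.5 N), for 0.1 s.
3. the tumbler stands on or just over the kiln shelf (foot within 8 mm of its top), upright within 0.15 rad, while the fingers still hold it (x of tumbler in the frame of kiln_shelf between -0.05 and 0.05 m and y of tumbler in the frame of kiln_shelf between -0.1 and 0.1 m and z of tumbler in the frame of kiln_shelf below 0.028 m and angle between tumbler's own z axis and vertical below 0.15 rad and contact force between the fingers and tumbler above 0.5 N), for 0.05 s.
At the end, for the whole second after the job is handed in: the tumbler stands upright (within 0.05 rad) and at rest on the kiln shelf's top, its centre at least 30 mm inside every edge, its wall clear of the bowl (centres more than 82 mm apart); the low cup, the bowl, the bottle and the batten are each within 20 mm of where they were (x of tumbler in the frame of kiln_shelf between -0.05 and 0.05 m and y of tumbler in the frame of kiln_shelf between -0.1 and 0.1 m and z of tumbler in the frame of kiln_shelf between 0.016 and 0.024 m and angle between tumbler's own z axis and vertical below 0.05 rad and linear speed of tumbler below 0.02 m/s and angular speed of tumbler below 0.2 rad/s and horizontal distance between tumbler and bowl above 0.082 m and contact force between tumbler and bowl below 0.01 N and distance of each of low_cup, bowl, bottle, batten from where it was at the start of the episode below 0.02 m); the robot touches nothing.
It fails at once if the tumbler touches the camera or its stand (contact force between tumbler and camera_stand above 0.5 N or contact force between tumbler and lens above 0.5 N).
It fails at once if the tumbler is pressed or dropped hard on the kiln shelf (over 60 N) (contact force between tumbler and kiln_shelf above 60 N).
It fails at once if the low cup, bowl, bottle or batten is moved by more than 20 mm or tipped over 0.35 rad (distance of any of low_cup, bowl, bottle, batten from where it was at the start of the episode above 0.02 m or angle between any of low_cup, bowl, bottle, batten's own z axis and vertical above 0.35 rad).
It also fails if it takes over 54 s, if anything falls off the work surface, if the arm or the gripper's body presses on something with over 40 N, if the wrist force passes 120 N, or if a joint passes its speed limit or range.

## Working session

There is one attempt and no reset: what is moved stays moved. The work goes in short steps, Python scripts to look and compute and a tool call to move; the robot and the scene stay as the last step left them, time stands still between calls to the robot, and variables do not carry over. Pictures are saved under pics/ and viewed, at most 10 in all, crops included, and the job is handed in when it is done.

Besides the shell and the picture viewer there is one more tool, called after "Request:" as name(argument=value, ...) on one line, values as JSON. step_arm: Moves the arm, as the interface text tells. Its arguments: {"type":"object","properties":{"targets":{"type":"string"},"force":{"type":"number"}},"required":["targets"]}

```bash
mkdir -p pics
python3 - <<'E'
from rig import *
import cv2,numpy as np
for c in("side","top"):
    im=camera(c);cv2.imwrite(f"pics/{c}0.png",im[:,:,::-1])
    i=camera_info(c);print(c,{k:np.round(v,4).tolist() for k,v in i.items()})
    R=cv2.Rodrigues(np.array(i["rvec"],float))[0];print("pos",-R.T@np.array(i["tvec"]).ravel())
    for l in("tumbler","low_cup","ware_board","kiln_shelf","bowl","lens","camera_stand","bottle","batten"):
        print(l,[(round(m["conf"],2),np.round(m["centre"]).tolist(),int(m["pixels"].sum())) for m in masks_of(c,l)])
print(read_state())
E
```

```text
side {'fx': 556.3378, 'fy': 556.3378, 'cx': 313.0563, 'cy': 239.5077, 'dist_coeffs': [-0.0883, 0.0, 0.0, 0.0, 0.0], 'rvec': [0.8844, -2.5649, 1.0279], 'tvec': [357.9921, 270.8518, 1165.9662]}
pos [ -90.36006372  701.44143626 1029.95688479]
tumbler [(0.55, [300.0, 253.0], 1393)]
low_cup [(0.85, [328.0, 190.0], 1219), (0.39, [275.0, 174.0], 1300)]
ware_board [(0.85, [342.0, 220.0], 5583)]
kiln_shelf [(0.74, [201.0, 355.0], 3574)]
bowl [(0.55, [169.0, 380.0], 760)]
lens [(0.93, [194.0, 248.0], 876), (0.79, [212.0, 474.0], 978), (0.7, [206.0, 244.0], 1875), (0.62, [382.0, 336.0], 1655)]
camera_stand [(0.96, [218.0, 463.0], 1736), (0.94, [206.0, 242.0], 1944), (0.7, [390.0, 320.0], 3287)]
bottle [(0.73, [328.0, 188.0], 1208), (0.63, [276.0, 171.0], 1224)]
batten [(0.83, [273.0, 308.0], 1049)]
top {'fx': 567.1349, 'fy': 567.1349, 'cx': 324.024, 'cy': 237.8259, 'dist_coeffs': [0.0222, 0.0, 0.0, 0.0, 0.0], 'rvec': [2.2255, -2.1653, 0.0512], 'tvec': [-31.2653, 466.5139, 1348.2694]}
pos [ 400.8618276   -22.45534563 1369.39720958]
tumbler [(0.73, [241.0, 224.0], 745)]
low_cup [(0.58, [206.0, 16
[... 405 characters left out ...]
(0.76, [238.0, 306.0], 1250)]
{'time': 1.0, 'qpos': array([-1.29103333e+00,  2.75929947e-01,  1.50490693e+00,  7.75817670e-06,
        1.36067714e+00, -1.21011940e-01]), 'qd': array([ 0.00066329, -0.00013569,  0.0014639 ,  0.00029201,  0.0008861 ,
        0.00033168]), 'tau': array([-3.10053883e-04, -4.16665578e+01, -2.46102583e+01, -4.77132253e-04,
        4.80880453e-05, -7.84108863e-06]), 'ee_pos': array([ 224.32826499, -529.47890722,  239.30814932]), 'ee_rot': array([3.14151368e+00, 1.96016280e-06, 4.00773318e-01]), 'contact_force': array([-0.15476023, -0.65908697, -0.0536778 ]), 'moment': array([-0.03599776,  0.05008609, -0.00161941]), 'grip_force': 0.0, 'finger_gap': 85.79614207615928}
```

View pics/side0.png

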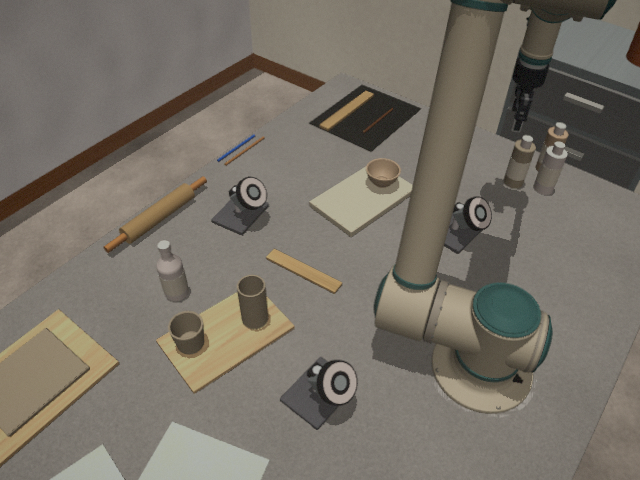

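View pics/top0.png

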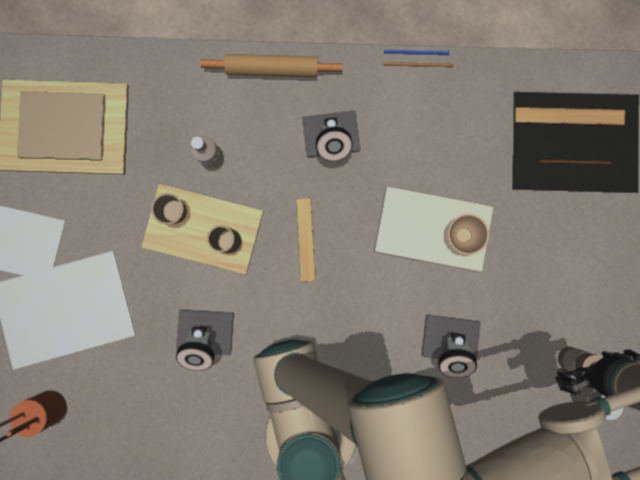

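Tumbler candidates: the tall one, side (253,302) / top (225,240), against the low cup, side (187,335) / top (170,210). The height picks the tumbler. 
Camera candidates in top: (333,145), (196,355) and (457,365). The farthest from the base is (333,145), which is (250,195) in side. 
Shelf: top (435,228), with the bowl on its right part.

```bash
cat > h.py <<'E'
from rig import *
import cv2,numpy as np
from scipy.optimize import minimize
I={c:camera_info(c) for c in("side","top")}
def K(c): i=I[c];return np.array([[i["fx"],0,i["cx"]],[0,i["fy"],i["cy"]],[0,0,1.]]),np.array(i["dist_coeffs"],float)
def proj(c,P):
    k,d=K(c);return cv2.projectPoints(np.asarray(P,float).reshape(-1,1,3),np.array(I[c]["rvec"],float),np.array(I[c]["tvec"],float),k,d)[0][:,0]
def plane(c,uv,z):
    k,d=K(c);n=cv2.undistortPoints(np.asarray(uv,float).reshape(-1,1,2),k,d)[:,0]
    R=cv2.Rodrigues(np.array(I[c]["rvec"],float))[0];o=-R.T@np.array(I[c]["tvec"],float).ravel()
    r=np.c_[n,np.ones(len(n))]@R;return (o+r*((z-o[2])/r[:,2])[:,None])
def near(c,l,rc):
    camera(c);ms=[m for m in masks_of(c,l) if np.hypot(*(np.array(m["centre"])-rc))<25]
    return ms[0]["pixels"] if ms else None
def hull(c,P):
    m=np.zeros((480,640),np.uint8);cv2.fillConvexPoly(m,cv2.convexHull(np.round(proj(c,P)*16).astype(np.int32)),1,shift=4);return m>0
def fit(model,masks,x0,step):
    def f(x): return -sum((lambda a,b:(a&b).sum()/max(1,(a|b).sum()))(hull(c,model(x)),m) for c,m in masks.items())
    r=minimize(f,x0,method="Nelder-Mead",options=dict(initial_simplex=np.vstack([x0,x0+np.diag(step)]),maxiter=200));return r.x,-r.fun/len(masks)
T=np.linspace(0,2*np.pi,40)
def cyl(x,y,z0,z1,r): return np.vstack([np.c_[x+r*np.cos(T),y+r*np.sin(T),T*0+z] for z in(z0,z1)])
def slab(x,y,a,sx,sy,z): 
    q=np.array([[1,1],[1,-1],[-1,-1],[-1,1]])*[sx/2,sy/2];c,s=np.cos(a),np.sin(a)
    q=q@np.array([[c,s],[-s,c]])+[x,y];return np.vstack([np.c_[q,[0]*4],np.c_[q,[z]*4]])
E
cat > m.py <<'E'
from h import *
m={"side":near("side","tumbler",[302,253]),"top":near("top","tumbler",[241,224])}
print("tumbler",fit(lambda x:cyl(x[0],x[1],12,132,30),m,plane("top",[[225,240]],100)[0][:2],[20,20]))
m={"side":near("side","low_cup",[330,188]),"top":near("top","low_cup",[208,170])}
print("cup",fit(lambda x:cyl(x[0],x[1],12,80,36),m,plane("top",[[170,210]],60)[0][:2],[20,20]))
mb={"top":near("top","bowl",[235,467])}
print("bowl rim",fit(lambda x:cyl(x[0],x[1],69,70,48),mb,plane("top",[[467,235]],70)[0][:2],[20,20]))
ms=near("top","kiln_shelf",[228,425])
print("shelf",fit(lambda x:slab(*x,160,260,20),{"top":ms|mb["top"]},[*plane("top",[[435,228]],20)[0][:2],-.1],[15,15,.15]))
mB=near("top","ware_board",[229,202])
print("board",fit(lambda x:slab(*x,160,260,12),{"top":mB|m["top"]},[*plane("top",[[202,229]],12)[0][:2],-.2],[15,15,.15]))
for l,rc in(("camera_stand",[145,333]),("bottle",[153,206]),("batten",[238,306])):
    q=near("top",l,rc)
    if q is not None: print(l,plane("top",np.argwhere(q)[:,::-1].mean(0)[None],10), cv2.minAreaRect(plane("top",np.argwhere(q)[:,::-1],10)[:,:2].astype(np.float32)))
L={"side":near("side","lens",[194,248]),"top":near("top","lens",[145,333])}
out=[]
for c,(u,v) in(("side",(249,195)),("top",(333,143))):
    im=camera(c)[:,:,::-1].copy();a=im.copy();q=L[c]
    if q is not None: cs,_=cv2.findContours(q.astype(np.uint8),0,1);
    s=im[v-40:v+40,u-40:u+40];out.append(cv2.resize(s,(390,390),interpolation=2))
    np.save(c+"L.npy",q)
cv2.imwrite("pics/lens.png",np.hstack(out))
E
python3 m.py
```

```text
tumbler (array([455.35662081, 209.21681601]), np.float64(0.9285250709948369))
cup (array([522.60066092, 342.06588003]), np.float64(0.8323940156594101))
bowl rim (array([ 483.5990588 , -349.14061473]), np.float64(0.9379358437935844))
shelf (array([ 4.96910924e+02, -2.80100767e+02, -1.58208593e-01]), np.float64(0.976928147659855))
board (array([ 4.81936042e+02,  2.75467343e+02, -2.35250763e-01]), np.float64(0.877728672827106))
camera_stand [[717.49401222 -30.18177919  10.        ]] ((712.9391479492188, -30.2508544921875), (116.50679779052734, 130.06024169921875), 8.757644653320312)
bottle [[668.06434545 271.57949768  10.        ]] ((669.947021484375, 272.82269287109375), (87.82552337646484, 58.02914810180664), 46.61844253540039)
batten [[464.03509829  24.75760159  10.        ]] ((463.5928649902344, 24.108739852905273), (198.7310791015625, 36.86034393310547), 4.872811317443848)
```

View pics/lens.png

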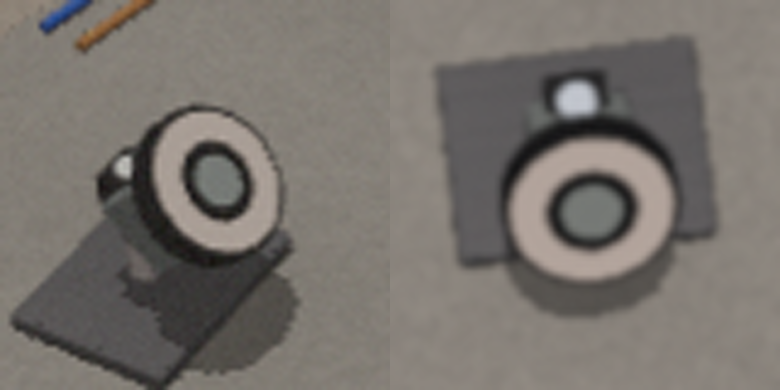

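The crop shows the far camera. The lens centre is at about (253.5,192) in side and (334,146) in top, and its foot plate is turned roughly 7° from the image axes. The choice is confirmed.

Run:
```python
from h import *
s=80/390
S=np.array([217,181.])*s-.4+[209,155];Tp=np.array([200,209.])*s-.4+[293,103]
print("lens@100",plane("side",[S],100),plane("top",[Tp],100))
c=np.array([[47,67],[302,38],[72,265],[327,235.]])*s-.4+[293,103]
P=plane("top",c,12)[:,:2];print(P.round(1))
for a,b in((1,0),(3,2),(2,0),(3,1)):
    d=P[b]-P[a];print(np.hypot(*d),np.degrees(np.arctan2(d[1],d[0])))
print("plate centre",P.mean(0))
# ring normal fit: ellipse outer ring white radius unknown -> fit lens mask
for c_ in("side","top"):
    q=np.load(c_+"L.npy",allow_pickle=True)
    if q.ndim: print(c_,np.argwhere(q).mean(0),q.sum())
```

```text
lens@100 [[674.58120656 -36.41005319 100.        ]] [[672.12088715 -34.68405646 100.        ]]
[[759.9  42.3]
 [777.8 -83.9]
 [661.3  27. ]
 [679.6 -98.7]]
127.3877664896699 98.09425596051528
127.0695018957998 98.30667211260754
99.74632325086398 8.785158420285045
99.27191260477437 8.60425647754024
plate centre [719.64624964 -28.31612827]
side [194.00333704 249.55394883] 899
top [141.90185185 333.76944444] 1080
```

Request:
step_arm(targets="3.5 -4.1 0 0 0 -7.5 8.5; 7.1 -8.4 0 0 0 -15 8.5; 10.8 -12.8 0 0 0 -22.5 8.5; 14.6 -17.2 0 0 0 -30 8.5; 18.4 -21.7 0 0 0 -37.5 8.5; 22.2 -26.2 0 0 0 -45 8.5; 26 -30.6 0 0 0 -52.5 8.5; 29.8 -35.1 0 0 0 -60 8.5; 33.6 -39.6 0 0 0 -67.5 8.5; 37.4 -44.1 0 0 0 -75.5 8.5", force=40)

```text
time: 3.55
ee_pos: [397.1, 24.4, 239.7]
ee_rot: [3.14, 0.001, 1.723]
contact_force: [0.5, -0.5, 0.7]
finger_gap: 85.4
grip_force: 0.0
```

```bash
cat > g.py <<'E'
import sys
from h import *
from scipy.spatial.transform import Rotation as Ro
def go(p,yaw,tilt=0):
    s=read_state();R=Ro.from_euler("xyz",s["ee_rot"])
    G=Ro.from_euler("xyz",[np.pi,0,np.radians(yaw)])*Ro.from_rotvec([np.radians(tilt),0,0])
    print("t",s["time"],"p",s["ee_pos"].round(1),"rot",s["ee_rot"].round(3),"q",s["qpos"].round(2),"gap",round(s["finger_gap"],1),round(s["grip_force"],1),"F",s["contact_force"].round(1))
    print("d cm",(R.inv().apply(np.array(p)-s["ee_pos"])/10).round(2),"w deg",np.degrees((R.inv()*G).as_rotvec()).round(1))
if __name__=="__main__":
    a=[float(v) for v in sys.argv[1:]];go(a[:3],a[3],a[4] if len(a)>4 else 0)
E
python3 g.py 455 209 180 98.5
```

```text
t 3.55 p [397.1  24.4 239.7] rot [3.140e+00 1.000e-03 1.723e+00] q [-0.11  0.    1.84 -0.    1.3  -0.27] gap 85.4 0.0 F [ 0.5 -0.5  0.7]
d cm [17.38  8.52  5.97] w deg [0.1 0.  0.2]
```

Request:
step_arm(targets="3.5 1.7 1.2 0 0 0 8.5; 7 3.4 2.4 0 0 0 8.5; 10.5 5.1 3.6 0 0 0 8.5; 14 6.8 4.8 0 0 0 8.5; 16 7.8 5.6 0 0 0 8.5; 17.2 8.4 6 0 0 0 8.5; 17.3 8.5 6 0 0 0 8.5; 17.3 8.5 6 0 0 0 8.5; 17.3 8.5 6 0 0 0 8.5; 17.3 8.5 6 0 0 0 8.5")

```text
time: 4.8
ee_pos: [455.3, 205.6, 179.6]
ee_rot: [3.141, 0.0, 1.718]
contact_force: [-0.2, 0.4, 0.3]
finger_gap: 85.2
grip_force: 0.0
```

```bash
python3 g.py 455.4 209.2 83 98.5
python3 - <<'E'
from h import *
o=[]
for c,(u,v) in(("side",(250,290)),("top",(225,240))):
    im=camera(c)[:,:,::-1];s=im[v-50:v+50,u-50:u+50];o.append(cv2.resize(s,(390,390),interpolation=2))
cv2.imwrite("pics/a.png",np.hstack(o))
E
```

```text
t 4.8 p [455.3 205.6 179.6] rot [3.141 0.    1.718] q [ 0.28  0.21  1.76 -0.    1.18  0.14] gap 85.2 0.0 F [-0.2  0.4  0.3]
d cm [0.36 0.06 9.66] w deg [ 0.   0.  -0.1]
```

View pics/a.png

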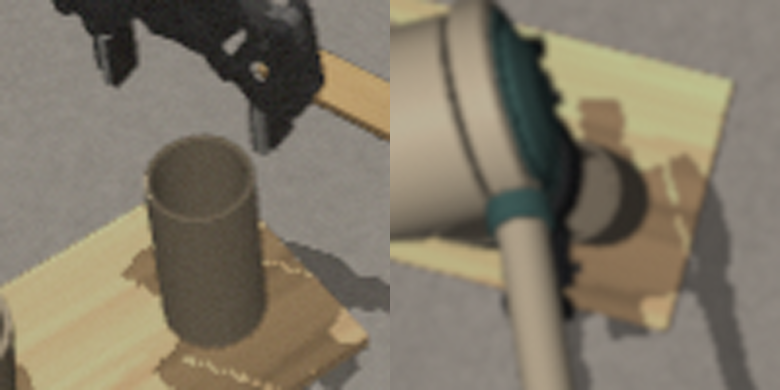

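The crop shows the fingers straddling the tall tumbler: finger tips at (115,60) and (265,130), rim at (200,180). The low cup is clear at the left edge, so I'm descending.

Request:
step_arm(targets="0.3 0.1 1.5 0 0 0 8.5; 0.4 0.1 3 0 0 0 8.5; 0.4 0.1 4.5 0 0 0 8.5; 0.4 0.1 6 0 0 0 8.5; 0.4 0.1 7.5 0 0 0 8.5; 0.4 0.1 8.8 0 0 0 8.5; 0.4 0.1 9.6 0 0 0 8.5; 0.4 0.1 9.6 0 0 0 8.5; 0.4 0.1 9.6 0 0 0 8.5; 0.4 0.1 9.6 0 0 0 8")

```text
time: 6.15
ee_pos: [456.1, 210.3, 83.8]
ee_rot: [3.14, -0.0, 1.719]
contact_force: [-0.6, 0.0, -0.0]
finger_gap: 79.8
grip_force: 0.0
```

Request:
step_arm(targets="0 0 0 0 0 0 7.5; 0 0 0 0 0 0 7; 0 0 0 0 0 0 6.5; 0 0 0 0 0 0 6.2; 0 0 0 0 0 0 5.8; 0 0 0 0 0 0 5; 0 0 0 0 0 0 4; 0 0 0 0 0 0 4; 0 0 0 0 0 0 4; 0 0 0 0 0 0 4", force=40)

```text
time: 7.4
ee_pos: [455.6, 210.2, 83.7]
ee_rot: [3.141, 0.0, 1.719]
contact_force: [-2.7, -0.5, 5.2]
finger_gap: 59.7
grip_force: 39.6
```

```bash
python3 g.py 455.4 209.2 250 98.5
```

```text
t 7.4 p [455.6 210.2  83.7] rot [3.141 0.    1.719] q [ 0.29  0.31  1.89 -0.    0.94  0.15] gap 59.7 39.6 F [-2.7 -0.5  5.2]
d cm [ -0.09  -0.03 -16.63] w deg [ 0.  0. -0.]
```

Request:
step_arm(targets="0 0 -0.5 0 0 0 4; 0 0 -1.5 0 0 0 4; 0 0 -3 0 0 0 4; 0 0 -5 0 0 0 4; 0 0 -7.5 0 0 0 4; 0 0 -10 0 0 0 4; 0 0 -12.5 0 0 0 4; 0 0 -15 0 0 0 4; 0 0 -16.2 0 0 0 4; 0 0 -16.6 0 0 0 4")

```text
time: 8.65
ee_pos: [455.8, 210.3, 250.1]
ee_rot: [3.14, -0.0, 1.719]
contact_force: [-0.3, -0.5, -1.7]
finger_gap: 59.7
grip_force: 39.7
```

```bash
python3 g.py 480 -55 250 98.5
```

```text
t 8.65 p [455.8 210.3 250.1] rot [ 3.14  -0.     1.719] q [ 0.29  0.16  1.64 -0.    1.35  0.15] gap 59.7 39.7 F [-0.3 -0.5 -1.7]
d cm [-26.6   -1.51   0.  ] w deg [ 0.1 -0.  -0. ]
```

Request:
step_arm(targets="-1.5 -0.1 0 0 0 0 4; -4 -0.2 0 0 0 0 4; -7.5 -0.4 0 0 0 0 4; -11.5 -0.7 0 0 0 0 4; -15.5 -0.9 0 0 0 0 4; -19.5 -1.1 0 0 0 0 4; -23 -1.3 0 0 0 0 4; -25.3 -1.5 0 0 0 0 4; -26.4 -1.5 0 0 0 0 4; -26.6 -1.5 0 0 0 0 4")

```text
time: 9.9
ee_pos: [479.6, -55.6, 248.7]
ee_rot: [-3.14, -0.001, 1.717]
contact_force: [-0.3, 1.0, -2.6]
finger_gap: 59.7
grip_force: 39.6
```

```bash
python3 g.py 539 -55.5 235.6 98.5 -45
```

```text
t 9.9 p [479.6 -55.6 248.7] rot [-3.140e+00 -1.000e-03  1.717e+00] q [-0.26  0.13  1.67  0.    1.34 -0.41] gap 59.7 39.6 F [-0.3  1.  -2.6]
d cm [-0.86  5.88  1.3 ] w deg [-45.1   0.   -0.1]
```

Request:
step_arm(targets="-0.1 0.2 0.1 -2 0 0 4; -0.2 0.8 0.2 -6 0 0 4; -0.3 1.5 0.4 -11 0 0 4; -0.4 2.2 0.5 -17 0 0 4; -0.5 3 0.7 -23 0 0 4; -0.6 3.8 0.9 -29 0 0 4; -0.7 4.6 1 -35 0 0 4; -0.8 5.2 1.1 -40 0 0 4; -0.9 5.7 1.2 -43.5 0 0 4; -0.9 5.9 1.3 -45 0 0 4")

```text
time: 11.15
ee_pos: [538.5, -53.9, 235.2]
ee_rot: [2.357, -0.001, 1.72]
contact_force: [0.0, 0.1, -3.6]
finger_gap: 59.6
grip_force: 39.9
```

```bash
python3 g.py 539 -55.5 235.6 98.5 -45
python3 - <<'E'
from h import *
o=[]
for c,(u,v) in(("side",(270,200)),("top",(325,165))):
    im=camera(c)[:,:,::-1].copy()
    a=np.radians(8.5);lz=np.array([-np.cos(a),-np.sin(a),1])/2**.5;L=np.array([673,-35.5,100]);e1=np.array([-np.sin(a),np.cos(a),0]);e2=np.cross(lz,e1)
    for d,col in((120,(0,255,0)),(240,(0,0,255))):
        cv2.polylines(im,[np.round(proj(c,[L+d*lz+30*(e1*np.cos(t)+e2*np.sin(t)) for t in T])*16).astype(int)],True,col,1,cv2.LINE_AA,4)
    s=im[v-75:v+75,u-75:u+75];o.append(cv2.resize(s,(390,390),interpolation=2))
cv2.imwrite("pics/b.png",np.hstack(o))
E
```

```text
t 11.15 p [538.5 -53.9 235.2] rot [ 2.357e+00 -1.000e-03  1.720e+00] q [-0.54 -0.04  2.18  0.98  0.57 -1.42] gap 59.6 39.9 F [ 0.   0.1 -3.6]
d cm [-0.16  0.04 -0.01] w deg [-0.  -0.1 -0. ]
```

View pics/b.png

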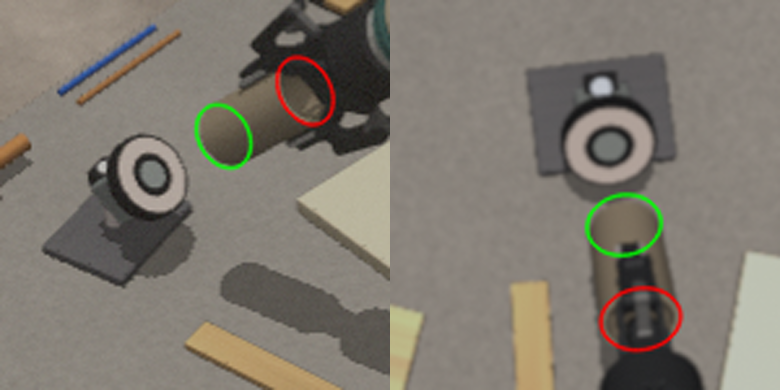

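The tumbler's foot end fills the predicted green circle (side crop (223,136), top crop (624,225)), coaxial with the lens at about 120 mm and clear of it. I'll hold it here.

Request:
step_arm(targets="0 0 0 0 0 0 4; 0 0 0 0 0 0 4; 0 0 0 0 0 0 4; 0 0 0 0 0 0 4; 0 0 0 0 0 0 4; 0 0 0 0 0 0 4; 0 0 0 0 0 0 4; 0 0 0 0 0 0 4; 0 0 0 0 0 0 4; 0 0 0 0 0 0 4")

```text
time: 12.5
ee_pos: [539.6, -55.3, 236.3]
ee_rot: [2.356, 0.0, 1.719]
contact_force: [1.0, 0.2, -2.8]
finger_gap: 59.7
grip_force: 39.8
```

Request:
step_arm(targets="0 0 0 0 0 0 4; 0 0 0 0 0 0 4; 0 0 0 0 0 0 4; 0 0 0 0 0 0 4; 0 0 0 0 0 0 4; 0 0 0 0 0 0 4; 0 0 0 0 0 0 4; 0 0 0 0 0 0 4; 0 0 0 0 0 0 4; 0 0 0 0 0 0 4")

```text
time: 13.75
ee_pos: [539.7, -55.3, 236.3]
ee_rot: [2.356, 0.0, 1.718]
contact_force: [0.5, -0.3, -2.3]
finger_gap: 59.2
grip_force: 39.8
```

```bash
python3 g.py 480 -55.5 250 98.5 0
```

```text
t 13.75 p [539.7 -55.3 236.3] rot [2.356 0.    1.718] q [-0.54 -0.04  2.18  0.98  0.57 -1.42] gap 59.2 39.8 F [ 0.5 -0.3 -2.3]
d cm [ 0.86 -3.2  -5.14] w deg [45.  0. -0.]
```

Request:
step_arm(targets="0 -0.1 -0.3 1 0 0 4; 0.1 -0.4 -0.9 5 0 0 4; 0.2 -0.9 -1.6 10 0 0 4; 0.3 -1.3 -2.2 16 0 0 4; 0.4 -1.8 -3 22 0 0 4; 0.5 -2.2 -3.7 28 0 0 4; 0.6 -2.6 -4.2 34 0 0 4; 0.8 -2.9 -4.7 39.5 0 0 4; 0.9 -3.1 -5 43.5 0 0 4; 0.9 -3.2 -5.1 45 0 0 4")

```text
time: 15.0
ee_pos: [481.2, -54.6, 249.6]
ee_rot: [-3.142, -0.001, 1.719]
contact_force: [-0.3, -0.4, -2.3]
finger_gap: 59.6
grip_force: 39.9
```

```bash
python3 g.py 507 -216 200 98.5 0
```

```text
t 15.0 p [481.2 -54.6 249.6] rot [-3.142e+00 -1.000e-03  1.719e+00] q [-0.26  0.13  1.67  0.    1.34 -0.41] gap 59.6 39.9 F [-0.3 -0.4 -2.3]
d cm [-16.35   0.17   4.95] w deg [-0. -0. -0.]
```

Request:
step_arm(targets="-0.8 0 0.2 0 0 0 4; -2.5 0 0.8 0 0 0 4; -4.8 0.1 1.4 0 0 0 4; -7.2 0.1 2.2 0 0 0 4; -9.8 0.1 3 0 0 0 4; -12.2 0.1 3.8 0 0 0 4; -14.2 0.2 4.4 0 0 0 4; -15.6 0.2 4.8 0 0 0 4; -16.2 0.2 4.9 0 0 0 4; -16.3 0.2 5 0 0 0 4")

```text
time: 16.25
ee_pos: [506.3, -216.0, 199.8]
ee_rot: [3.141, -0.0, 1.718]
contact_force: [0.2, 0.4, -1.9]
finger_gap: 59.7
grip_force: 39.9
```

```bash
python3 g.py 507 -216 97 98.5 0
python3 - <<'E'
from h import *
o=[]
for c in("side","top"):
    im=camera(c)[:,:,::-1].copy()
    p=read_state()["ee_pos"];x,y,z=p
    for zz,col in((z-71.7,(0,255,0)),(z+48,(0,0,255))):
        cv2.polylines(im,[np.round(proj(c,cyl(x,y,zz,zz,30)[:40])*16).astype(int)],True,col,1,cv2.LINE_AA,4)
    u,v=proj(c,[p])[0].astype(int);s=im[max(v-70,0):v+80,u-75:u+75];o.append(cv2.resize(s,(390,390),interpolation=2))
cv2.imwrite("pics/c.png",np.hstack(o))
E
```

```text
t 16.25 p [ 506.3 -216.   199.8] rot [ 3.141 -0.     1.718] q [-0.53  0.26  1.62  0.    1.25 -0.68] gap 59.7 39.9 F [ 0.2  0.4 -1.9]
d cm [-1.000e-02  7.000e-02  1.028e+01] w deg [ 0. -0. -0.]
```

View pics/c.png

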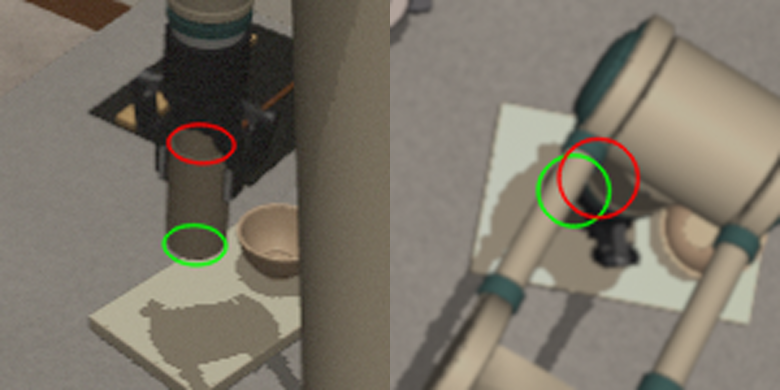

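In the side crop the tumbler is level, its foot is in the green circle (195,245), and it is over the free half, clear of the bowl.

Request:
step_arm(targets="0 0 0.6 0 0 0 4; 0 0 1.8 0 0 0 4; 0 0 3.2 0 0 0 4; 0 0 4.6 0 0 0 4; 0 0 6 0 0 0 4; 0 0 7.4 0 0 0 4; 0 0 8.6 0 0 0 4; 0 0 9.4 0 0 0 4; 0 0 9.9 0 0 0 4; 0 0 10 0 0 0 4")

```text
time: 17.6
ee_pos: [506.3, -216.0, 99.6]
ee_rot: [-3.142, 0.0, 1.718]
contact_force: [-0.2, -0.8, -2.2]
finger_gap: 59.6
grip_force: 39.9
```

Request:
step_arm(targets="0 0 0.1 0 0 0 4; 0 0 0.2 0 0 0 4; 0 0 0.3 0 0 0 4; 0 0 0.4 0 0 0 4; 0 0 0.5 0 0 0 4; 0 0 0.6 0 0 0 4; 0 0 0.6 0 0 0 4; 0 0 0.6 0 0 0 4; 0 0 0.6 0 0 0 4; 0 0 0.6 0 0 0 4")

```text
time: 18.85
ee_pos: [506.3, -216.0, 93.8]
ee_rot: [3.142, 0.0, 1.718]
contact_force: [0.2, -0.6, -2.4]
finger_gap: 59.6
grip_force: 39.9
```

Still no contact (force -2.4 N is just the tumbler's weight). I'll lower it in small steps.

Request:
step_arm(targets="0 0 0.03 0 0 0 4; 0 0 0.06 0 0 0 4; 0 0 0.09 0 0 0 4; 0 0 0.12 0 0 0 4; 0 0 0.15 0 0 0 4; 0 0 0.18 0 0 0 4; 0 0 0.2 0 0 0 4; 0 0 0.2 0 0 0 4; 0 0 0.2 0 0 0 4; 0 0 0.2 0 0 0 4")

```text
time: 20.1
ee_pos: [506.3, -216.0, 91.8]
ee_rot: [3.142, 0.0, 1.719]
contact_force: [0.1, 0.4, -2.5]
finger_gap: 59.6
grip_force: 39.9
```

Request:
step_arm(targets="0 0 0.03 0 0 0 4; 0 0 0.05 0 0 0 4; 0 0 0.07 0 0 0 4; 0 0 0.1 0 0 0 4; 0 0 0.1 0 0 0 4; 0 0 0.1 0 0 0 4; 0 0 0.1 0 0 0 4; 0 0 0.1 0 0 0 4; 0 0 0.1 0 0 0 4; 0 0 0.1 0 0 0 4")

```text
time: 21.35
ee_pos: [506.3, -216.2, 91.6]
ee_rot: [3.141, 0.001, 1.719]
contact_force: [-2.2, 0.1, 6.2]
finger_gap: 59.9
grip_force: 40.4
```

It has touched down with about 9 N. I'll open the fingers slowly.

Request:
step_arm(targets="0 0 0 0 0 0 6; 0 0 0 0 0 0 6.1; 0 0 0 0 0 0 6.3; 0 0 0 0 0 0 6.6; 0 0 0 0 0 0 7; 0 0 0 0 0 0 7.4; 0 0 0 0 0 0 7.8; 0 0 0 0 0 0 8.2; 0 0 0 0 0 0 8.5; 0 0 0 0 0 0 8.5", force=20)

```text
time: 22.6
ee_pos: [506.2, -216.0, 90.8]
ee_rot: [3.142, 0.0, 1.719]
contact_force: [-1.1, 0.8, 0.7]
finger_gap: 85.0
grip_force: 0.0
```

Request:
step_arm(targets="0 0 -0.3 0 0 0 8.5; 0 0 -1 0 0 0 8.5; 0 0 -2.2 0 0 0 8.5; 0 0 -3.8 0 0 0 8.5; 0 0 -5.5 0 0 0 8.5; 0 0 -7.5 0 0 0 8.5; 0 0 -9.5 0 0 0 8.5; 0 0 -12 0 0 0 8.5; 0 0 -14.5 0 0 0 8.5; 0 0 -16 0 0 0 8.5")

```text
time: 23.85
ee_pos: [506.7, -216.2, 253.2]
ee_rot: [3.139, 0.002, 1.719]
contact_force: [0.1, 0.5, 0.0]
finger_gap: 84.9
grip_force: 0.0
```

Run:
```python
from h import *
im=camera("side")[:,:,::-1].copy()
cv2.polylines(im,[np.round(proj("side",cyl(506.3,-216,20,20,30)[:40])*16).astype(int)],True,(0,255,0),1,cv2.LINE_AA,4)
u,v=proj("side",[[506,-216,80]])[0].astype(int)
cv2.imwrite("pics/d.png",cv2.resize(im[v-70:v+80,u-100:u+100],(800,600),interpolation=2))
s=read_state();print(s["time"],s["contact_force"],s["ee_pos"],s["finger_gap"])
```

```text
23.9 [ 0.0767047  -0.64882396  1.25446202] [ 507.41424238 -216.59270813  254.59597901] 84.87361778745579
```

View pics/d.png

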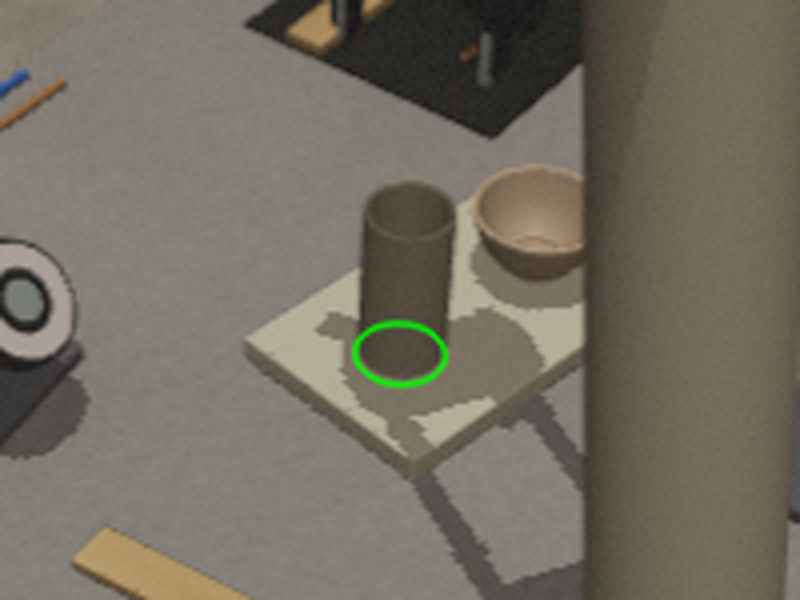

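The tumbler stands upright on the free half, with its foot at crop (402,350). The bowl at (535,220) is well clear, and the gripper is away.

```bash
python3 -c "
from rig import *
print(sign_off())"
```

```text
the job is handed in; nothing more can be done
None
```

The tumbler's foot was held facing the lens at about 120 mm for more than 2 s, then the tumbler was levelled, set upright on the free half of the kiln shelf and released; I handed the job in at about 24 s and have no verdict back.

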